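Tilt the grow lamp over the moss tray

ROBOT

A 6-joint arm with a two-finger parallel gripper is mounted at the origin on the work surface. World frame = base frame: x ahead of the robot, y to its left, z up, the work surface at z = 0. Lengths are in m, angles in rad, forces in N, time in s.
With the tool pointing down it reaches from about 0.35 to 0.975 m from the base axis. Payload 4.9 kg.
Tool frame: the origin (TCP) lies at the very end of the fingers, on their centre line; the grasp point (between the pads) lies 19 mm behind it; x points along the fingers, y is the direction in which the jaws open and shut, and the axes are right-handed (so a half turn about x gives the same grasp; the last joint's range is limited). The gripper opens to 85 mm and grips with 20 to 120 N. Pads are 22 mm wide; open, the fingers measure 114 mm over their backs; the gripper's body (76 mm by 85 mm) begins 54 mm behind the grasp point. The pads swing forward as they close: fully open they stand 13 mm farther back than shut.
Start: joints at [-1.24, 0.053, 1.613, -0, 1.476, -0.119], TCP at [0.272, -0.563, 0.231] pointing down, gripper open.
Joint ranges: [-3.01, 3.01], [-1.01, 2.22], [0.06, 2.58], [-1.02, 4.17], [0.09, 2.62], [-3.14, 3.14]. Speed limits (rad/s): [2.57, 2.57, 3.14, 3.14, 3.14, 3.14].

INTERFACE

Orientations are given as a unit quaternion [x, y, z, w].
In Python, from plant import ctrl gives the robot as it stands. The module is installed in compiled form; this text tells all that it offers.
- The arm moves only by the tool jog_arm, never from a script. Its argument "moves" is text: rows parted by semicolons, each of 4 numbers parted by spaces: the shift along the tool's x, y, z in m, then the turn about the tool's x in degrees. In form: x y z roll; .... A call has 1 to 12 rows; each row shifts and turns the commanded pose from where the row before left it, along the tool's axes as they then stand; what a row does not reach is not made up. A row lasts 1/12 s, in which the tool goes at most 41.7 mm and 7.16 degrees, less where a joint would pass 70% of its speed; a pose out of reach is approached as far as the arm can. A call is refused whole if a number of a shift passes 0.0417 or a number of a turn 7.16, either way. A call with a gripper value outside its range is refused whole. "gripper" is the gripper command: -1 is fully open, 1 is shut, values between are in proportion, set as the call begins (left out, the last holds). The fingers move at their own pace and stop on an object; "newtons" is the grip in N (left out, the last holds). Time passes only in rows, so rows that do not move let the fingers close. It gives the time, the measured TCP pose, the force and the opening at its end, in the units of the state.
- ctrl.get_state(): the state, without advancing time (a new reading comes with each control period).
- ctrl.grab_frame(name): name is "scene" or "top" or "wrist"; returns a dict with "img" (384x512x3 uint8, blue, green, red), "depth" (384x512 float32, m along the optical axis (not along the pixel's ray), 0 where there is no reading), "intrinsics" (3x3 intrinsics, pixels), "view" (4x4, takes a point from world to camera coordinates); the wrist camera has in their place "T_tool_cam" (4x4, takes a point from camera to tool coordinates, whose origin is the TCP and whose axes are the tool frame's). Camera axes: x right, y down, z forward; pixel columns grow to the right and rows downward; lengths in m; the calibration is good to about 2 mm. The wrist camera is an equidistant fisheye: a pixel r from the principal point sees the ray r / f radians off the axis. A picture is of the moment at which its call begins: read the wrist's pose just before it.
- ctrl.job_done(): hands the job in, once; it reports no verdict.
The state is a dict: "clock": time; "joint_positions": joint angles; "qvel": joint speeds; "joint_torque": joint torques, N m; "tcp_pos": TCP position; "tcp_rot": TCP orientation; "contact_force": force on the tool from outside, world axes, zero at the start; "wrist_torque": the same for the moment, N m; "finger_gap": finger opening in m.
Only numpy, scipy, OpenCV 4.12 (cv2) and the standard library are available. Lean on these libraries where they do the work, as an engineer would, in place of code of your own. Each camera call takes 0.05 s, during which the arm holds its last target. There are 200 camera calls.

TASK

The grow lamp with the orange grip, the one over the moss tray, hangs too low: raise its arm on its stiff hinge to 45 degrees above level, give or take 10. Then let go of it, stay clear for two seconds to see that it holds there by itself, and leave the other lamp, with the black grip, as it is.

Things in the scene. Friction and masses are not known exactly. Their poses are not given: they have to be found in the camera images.
- orange_arm (a joint): Angle of the orange-gripped lamp's arm above level, in rad: 0 level (lowest), grows as the free end is raised, 0.785 is 45 degrees, stop at 1.5. The hinge is stiff (friction about 0.75 N m; arm 0.24 kg): the arm stays where it is left. Lifting at the grip takes about 5 N. The arm carries a white light panel, 75 mm wide and 14 mm thick with 5 mm fins on top, from 60 to 165 mm from the hinge; from there to the grip it is a bar 14 mm wide and 10 mm thick.
- orange_grip (a point): Centre of the orange grip: a 22 mm diameter, 32 mm long cylinder lying parallel to the hinge axis, at the free end of the lamp's arm, 215 mm from the hinge axis. Nothing is above it; the tray below is under 60 mm high. Pinched on its two flat ends (32 mm apart) from above, it pivots between the fingers while the arm is raised.
- orange_hinge (a point): Point on the hinge axis of the same lamp, half-way along it, 130 mm above the table. The axis is level, along this point's y axis; the arm points along its -x axis when level. The point does not move with the arm; the lamp's base (120 x 120 mm dark steel) is screwed to the table, with two 8 mm cheeks reaching up beside the hinge.
- black_grip (a point): Centre of the black grip of the other lamp, to be left alone: a 22 mm diameter, 32 mm long cylinder lying parallel to the hinge axis, at the free end of the lamp's arm, 215 mm from its hinge. The lamp is otherwise the same as the first and stands over a tray of small terracotta pots; the two lamps may stand on either side, and its arm may start between level and 30 degrees up, its grip no higher than 250 mm. No loose thing on the table stands higher than 200 mm.

How it is judged:
By the outcome, as a careful person would: the job done as asked, in the order asked, and still so for the second after the job is handed in, with the robot touching nothing.
It also fails if it takes over 43 s, if anything falls off the work surface, if the arm or the gripper's body presses on something with over 40 N, if the wrist force passes 120 N, or if a joint passes its speed limit or range.

## Working session

There is one attempt and no reset: what is moved stays moved. The work goes in short steps, Python scripts to look and compute and a tool call to move; the robot and the scene stay as the last step left them, time stands still between calls to the robot, and variables do not carry over. Pictures are saved under pics/ and viewed, about 8 in all and at most 12, crops included, and the job is handed in when it is done.

Besides the shell and the picture viewer there is one more tool, called after "Call:" by a JSON object that holds its "name" and its "arguments", one argument or row to a line. jog_arm: Moves the arm, as the interface text tells. Its arguments: {"type":"object","properties":{"moves":{"type":"string"},"gripper":{"type":"number"},"newtons":{"type":"number"}},"required":["moves"]}

```bash
mkdir -p pics
cat > h.py <<'E'
import numpy as np,cv2
from plant import ctrl
from scipy.spatial.transform import Rotation as R
def pts(f):
    d=f["depth"];K=f["intrinsics"];v,u=np.mgrid[:384,:512]
    c=np.stack([(u-K[0,2])/K[0,0]*d,(v-K[1,2])/K[1,1]*d,d],-1)
    T=np.linalg.inv(f["view"]);return c@T[:3,:3].T+T[:3,3]
E
python3 - <<'E'
from h import *
s=ctrl.get_state();print(s)
a=ctrl.grab_frame("scene");b=ctrl.grab_frame("top")
for n,f in(("scene",a),("top",b)):
    cv2.imwrite(f"pics/{n}0.png",f["img"]);P=pts(f);h=cv2.cvtColor(f["img"],cv2.COLOR_BGR2HSV)
    print(n,np.linalg.inv(f["view"])[:3,3])
    m=cv2.inRange(h,(5,150,120),(22,255,255))
    N,l,st,c=cv2.connectedComponentsWithStats(m)
    for i in range(1,N):
        if st[i,4]>25:
            q=P[(l==i)&(f["depth"]>0)];print(st[i],c[i].round(),np.median(q,0).round(3),q.min(0).round(3),q.max(0).round(3))
cv2.imwrite("pics/both.png",cv2.resize(np.vstack([a["img"],b["img"]]),None,fx=.78,fy=.78))
E
```

```text
{'clock': 0.0, 'joint_positions': array([-1.24000384e+00,  5.33592371e-02,  1.61428244e+00,  3.20873671e-06,
        1.47602669e+00, -1.18970308e-01]), 'qvel': array([ 0.00084119, -0.00087411, -0.00018572, -0.00044272, -0.00101519,
        0.00010197]), 'joint_torque': array([-4.66621696e-04, -3.93677723e+01, -3.70177460e+01, -1.79334693e-04,
        7.02415840e-03,  3.62197525e-06]), 'tcp_pos': array([ 0.27153328, -0.56223957,  0.23006847]), 'tcp_rot': array([-0.68922542, -0.15840796,  0.68937834, -0.1569482 ]), 'contact_force': array([-1.45565821, -0.02658776, -0.57158963]), 'wrist_torque': array([-0.00379859,  0.03494358,  0.002434  ]), 'finger_gap': 0.0850326561202061}
scene [1.28659685 0.08178907 0.82280661]
[345 156  13   6  62] [351. 158.] [0.479 0.172 0.2  ] [0.467 0.157 0.195] [0.487 0.187 0.203]
[ 77 179  40  16 181] [ 96. 186.] [ 0.504 -0.536  0.016] [ 0.48  -0.607  0.01 ] [ 0.523 -0.473  0.021]
top [ 0.39756636 -0.04193373  1.07063408]
[160 232  14  10 115] [167. 237.] [0.473 0.169 0.201] [0.462 0.153 0.044] [0.485 0.224 0.205]
[411 256  48  21 229] [435. 266.] [ 0.5   -0.542  0.019] [ 0.48  -0.605  0.011] [ 0.52  -0.475  0.025]
```

View pics/both.png

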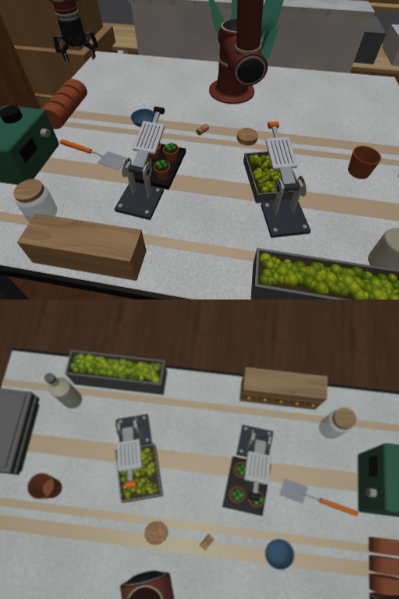

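The orange lamp stands over the moss tray (grip at about (167,237) in the top view, +y side). The black one is over the pots on the -y side. Next I measure the arm's axis.

Run:
```python
from h import *
for n in("scene","top"):
    f=ctrl.grab_frame(n);P=pts(f);h=cv2.cvtColor(f["img"],cv2.COLOR_BGR2HSV)
    g=(f["depth"]>0)&(P[...,2]>.12)&(P[...,2]<.26)&(abs(P[...,0]-.58)<.14)&(h[...,1]<60)&(h[...,2]>110)
    for name,y in(("orange",.17),("black",-.14)):
        m=(g&(abs(P[...,1]-y)<.09)).astype(np.uint8)
        N,l,st,c=cv2.connectedComponentsWithStats(m);i=1+st[1:,4].argmax();q=P[l==i]
        r=cv2.minAreaRect((q[:,:2]*1000).astype(np.float32))
        print(n,name,st[i],q.mean(0).round(3),q.min(0).round(3),q.max(0).round(3),r)
        A=np.c_[q[:,:2],np.ones(len(q))];k=np.linalg.lstsq(A,q[:,2],rcond=None)[0];print(" slope deg",np.degrees(np.arctan(np.hypot(*k[:2]))),"dir",np.degrees(np.arctan2(k[1],k[0])))
    m=cv2.inRange(h,(5,150,120),(22,255,255))>0
    q=P[m&(P[...,2]>.17)&(P[...,2]<.22)];print("grip",q.mean(0),cv2.minAreaRect((q[:,:2]*1000).astype(np.float32)))
    c=f["img"][200:330,110:380] if n=="top" else f["img"][110:320,140:420]
    cv2.imwrite(f"pics/c_{n}.png",cv2.resize(c,None,fx=2.8,fy=2.8,interpolation=cv2.INTER_CUBIC))
s=ctrl.get_state();print(R.from_quat(s["tcp_rot"]).as_matrix().round(3))
```

```text
scene orange [ 340  162   41   74 1469] [0.583 0.203 0.164] [0.483 0.15  0.135] [0.669 0.247 0.194] ((574.5284423828125, 201.18875122070312), (189.76095581054688, 75.02359771728516), 17.7408504486084)
 slope deg 16.97537510695852 dir -163.35897261400734
scene black [ 173  144   39   70 1034] [ 0.592 -0.204  0.171] [ 0.493 -0.23   0.135] [ 0.675 -0.169  0.207] ((583.8062744140625, -204.08258056640625), (60.50178146362305, 182.0784912109375), 84.84302520751953)
 slope deg 21.09424543832673 dir 175.18918541340628
grip [0.47772792 0.17222371 0.19972122] ((476.11639404296875, 171.9640655517578), (15.858088493347168, 29.763092041015625), 19.13895606994629)
top orange [ 150  164   32   68 1420] [0.574 0.198 0.169] [0.486 0.148 0.137] [0.667 0.244 0.196] ((575.4752197265625, 199.021728515625), (187.6329803466797, 74.55068969726562), 17.828720092773438)
 slope deg 16.56131665773934 dir -163.58720187305212
top black [ 313  180   26   68 1096] [ 0.582 -0.205  0.177] [ 0.494 -0.23   0.137] [ 0.675 -0.172  0.21 ] ((584.6862182617188, -200.82858276367188), (58.17125701904297, 181.25228881835938), 89.99430847167969)
 slope deg 20.684393840015396 dir 177.52143047786444
grip [0.47327528 0.1683649  0.20140956] ((473.64654541015625, 168.57598876953125), (18.797985076904297, 31.060197830200195), 15.699371337890625)
[[-0.     0.435 -0.901]
 [ 0.001 -0.901 -0.435]
 [-1.    -0.001 -0.   ]]
```

View pics/c_top.png

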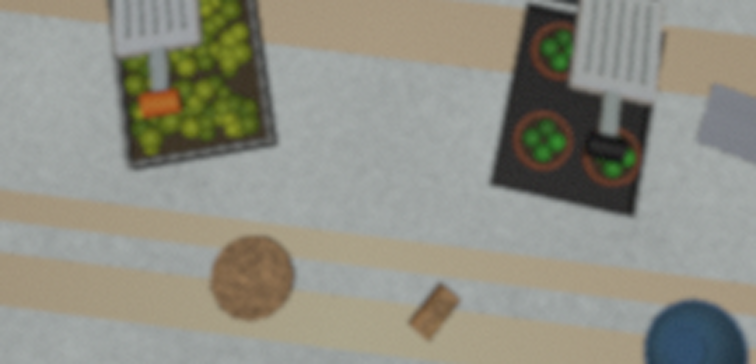

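Call:
{"name": "jog_arm", "arguments": {
  "moves": "-0.025 0 0 2.1;-0.025 0 0 2.1;-0.025 0 0 2.1;-0.025 0 0 2.2;0 -0.029 -0.0187 0;0 -0.029 -0.0187 0;0 -0.029 -0.0187 0;0 -0.029 -0.0187 0;0 -0.029 -0.0187 0;0 -0.029 -0.0187 0;0 -0.029 -0.0187 0;0 -0.029 -0.0187 0",
  "gripper": -1
}}

```text
clock: 1.2
tcp_pos: [0.3457, -0.2952, 0.3311]
tcp_rot: [0.699, 0.106, -0.699, 0.106]
contact_force: [1.3, -0.0, -0.0]
finger_gap: 0.0854
```

Call:
{"name": "jog_arm", "arguments": {
  "moves": "0 -0.029 -0.0187 0;0 -0.029 -0.0187 0;0 -0.029 -0.0187 0;0 -0.029 -0.0187 0;0 -0.029 -0.0187 0;0 -0.029 -0.0187 0;0 -0.029 -0.0187 0;0 -0.029 -0.0187 0;0 -0.029 -0.0187 0;0 -0.029 -0.0187 0;0 -0.029 -0.0187 0;0 -0.029 -0.0187 0"
}}

```text
clock: 2.2
tcp_pos: [0.4566, 0.104, 0.3312]
tcp_rot: [0.699, 0.106, -0.699, 0.106]
contact_force: [0.9, -1.0, -0.3]
finger_gap: 0.0852
```

Call:
{"name": "jog_arm", "arguments": {
  "moves": "0 -0.029 -0.0187 0;0 -0.029 -0.0187 0;0 0 0 0;0 0 0 0;0 0 0 0"
}}

```text
clock: 2.62
tcp_pos: [0.475, 0.1684, 0.331]
tcp_rot: [-0.699, -0.106, 0.699, -0.106]
contact_force: [0.4, -0.3, -0.2]
finger_gap: 0.0853
```

```bash
cat > w.py <<'E'
from h import *
import sys
s=ctrl.get_state();M=R.from_quat(s["tcp_rot"]).as_matrix();p=s["tcp_pos"]
f=ctrl.grab_frame("wrist");K=f["intrinsics"];T=f["T_tool_cam"];d=f["depth"]
v,u=np.mgrid[:384,:512];a=(u-K[0,2])/K[0,0];b=(v-K[1,2])/K[1,1];r=np.hypot(a,b)+1e-9
ray=np.stack([a/r*np.tan(r),b/r*np.tan(r),np.ones_like(r)],-1)
t=(ray*d[...,None])@T[:3,:3].T+T[:3,3];W=t@M.T+p
h=cv2.cvtColor(f["img"],cv2.COLOR_BGR2HSV)
m=cv2.inRange(h,(5,150,90),(22,255,255))
N,l,st,c=cv2.connectedComponentsWithStats(m)
for i in range(1,N):
    if st[i,4]>30:
        q=(l==i)&(d>0);print(st[i],"tool med",np.median(t[q],0).round(4),"world",np.median(W[q],0).round(4),np.percentile(W[q],2,0).round(3),np.percentile(W[q],98,0).round(3))
        r=cv2.minAreaRect((t[q][:,1:]*1000).astype(np.float32));print(r)
print(s["clock"],p.round(4),s["contact_force"].round(1),M.round(3).tolist(),s["joint_positions"].round(2))
cv2.imwrite(f"pics/{sys.argv[1]}.png",f["img"])
E
python3 w.py w1
```

```text
[ 31  91  40  56 356] tool med [ 0.2461 -0.3438 -0.0667] world [0.4379 0.516  0.0847] [0.399 0.456 0.004] [0.484 0.541 0.087]
((-325.8110656738281, -66.37554931640625), (87.5202865600586, 87.23851013183594), 7.488036632537842)
[459 140  22  32 114] tool med [ 0.276   0.3553 -0.0104] world [ 0.5876 -0.1695  0.0551] [ 0.559 -0.22   0.032] [ 0.612 -0.15   0.057]
((374.65496826171875, -1.9319801330566406), (78.0644302368164, 54.600521087646484), 5.678828716278076)
[482 157  19  29  75] tool med [0.2761 0.4141 0.016 ] world [ 0.5785 -0.2326  0.0551] [ 0.553 -0.266  0.053] [ 0.606 -0.218  0.057]
((422.3223571777344, 22.658008575439453), (48.78107833862305, 53.67433547973633), 6.459754943847656)
[240 164  33  22 697] tool med [ 0.1293 -0.0026 -0.0029] world [0.4769 0.1717 0.2017] [0.464 0.157 0.196] [0.487 0.187 0.204]
((-2.7364072799682617, -1.13665771484375), (30.87205696105957, 21.141075134277344), 1.0623350143432617)
[436 187  24  30 120] tool med [0.2761 0.3197 0.0746] world [ 0.4971 -0.1602  0.0551] [ 0.469 -0.213  0.027] [ 0.522 -0.141  0.057]
((337.315185546875, 86.75614929199219), (79.27145385742188, 60.6948127746582), 20.255754470825195)
[460 201  21  28  80] tool med [0.2763 0.377  0.0968] world [ 0.4917 -0.2227  0.055 ] [ 0.463 -0.252  0.053] [ 0.516 -0.209  0.056]
((385.1717529296875, 104.0492935180664), (44.39643478393555, 54.16123580932617), 23.172807693481445)
[506 337   6  14  43] tool med [0.2487 0.6946 0.4976] world [ 0.2049 -0.6418  0.083 ] [ 0.192 -0.656  0.073] [ 0.269 -0.517  0.15 ]
((394.4979553222656, 243.796630859375), (827.6732788085938, 23.359619140625), 39.908721923828125)
2.6167 [0.475  0.1684 0.331 ] [ 0.4 -0.3 -0.2] [[-0.001, 0.297, -0.955], [-0.001, -0.955, -0.297], [-1.0, 0.0, 0.001]] [ 0.19 -0.28  1.76 -0.    1.67  1.46]
```

View pics/w1.png

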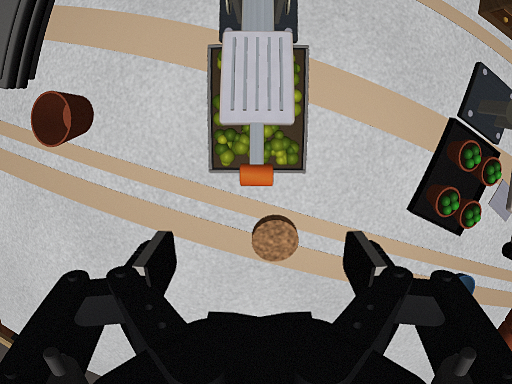

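Wrist view: the grip sits at (256,175) between the fingers and squared to the jaws, with the way down clear. I descend 159 mm and pinch.

Call:
{"name": "jog_arm", "arguments": {
  "moves": "0.0265 -0.0025 -0.001 0;0.0265 0 0 0;0.0265 0 0 0;0.0265 0 0 0;0.0265 0 0 0;0.0265 0 0 0;0 0 0 0;0 0 0 0"
}}

```text
clock: 3.33
tcp_pos: [0.4744, 0.17, 0.1713]
tcp_rot: [-0.698, -0.105, 0.7, -0.106]
contact_force: [0.2, 0.1, 1.8]
finger_gap: 0.0853
```

Call:
{"name": "jog_arm", "arguments": {
  "moves": "0 0 0 0;0 0 0 0;0 0 0 0;0 0 0 0;0 0 0 0;0 0 0 0;0 0 0 0;0 0 0 0",
  "gripper": 1,
  "newtons": 40
}}

```text
clock: 4.0
tcp_pos: [0.4757, 0.1718, 0.1731]
tcp_rot: [0.7, 0.107, -0.699, 0.106]
contact_force: [-1.5, 2.5, 3.2]
finger_gap: 0.0312
```

```bash
python3 w.py w2 | tail -1
python3 -c "
import numpy as np
r=.215;t=np.radians(np.linspace(16.8,46,13));x=-np.diff(r*np.sin(t));z=np.diff(r*np.cos(t))
print(np.c_[x,z].round(4))"
```

```text
4.0 [0.4757 0.1718 0.1731] [-1.5  2.5  3.2] [[0.001, 0.297, -0.955], [0.001, -0.955, -0.297], [-1.0, -0.001, -0.001]] [ 0.2  -0.2   1.95  0.    1.39  1.47]
[[-0.0087 -0.0028]
 [-0.0086 -0.0032]
 [-0.0084 -0.0036]
 [-0.0083 -0.0039]
 [-0.0081 -0.0043]
 [-0.0079 -0.0046]
 [-0.0077 -0.0049]
 [-0.0075 -0.0052]
 [-0.0072 -0.0056]
 [-0.007  -0.0059]
 [-0.0067 -0.0062]
 [-0.0065 -0.0064]]
```

View pics/w2.png

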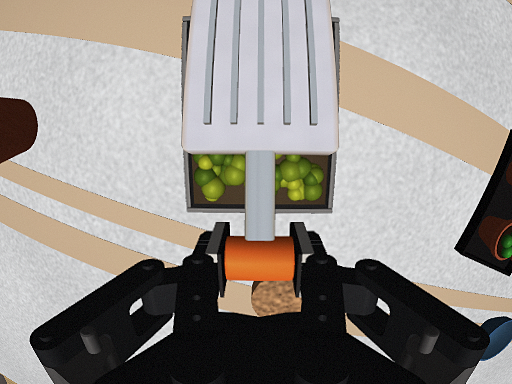

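The grip is held on its flat ends at (262,258), gap 31 mm. I now raise it along the arc, half first.

Call:
{"name": "jog_arm", "arguments": {
  "moves": "-0.0087 0 -0.0028 0;-0.0086 0 -0.0032 0;-0.0084 0 -0.0036 0;-0.0083 0 -0.0039 0;-0.0081 0 -0.0043 0;-0.0079 0 -0.0046 0;0 0 0 0"
}}

```text
clock: 4.63
tcp_pos: [0.4974, 0.1784, 0.2238]
tcp_rot: [0.699, 0.106, -0.699, 0.106]
contact_force: [-2.0, 4.4, -1.3]
finger_gap: 0.0313
```

Call:
{"name": "jog_arm", "arguments": {
  "moves": "-0.0077 0 -0.0049 0;-0.0075 0 -0.0052 0;-0.0072 0 -0.0056 0;-0.007 0 -0.0059 0;-0.0067 0 -0.0062 0;-0.0065 0 -0.0064 0;0 0 0 0;0 0 0 0;0 0 0 0"
}}

```text
clock: 5.38
tcp_pos: [0.5315, 0.1887, 0.2671]
tcp_rot: [0.701, 0.107, -0.697, 0.106]
contact_force: [2.3, 5.0, -3.8]
finger_gap: 0.0312
```

```bash
cat > a.py <<'E'
from h import *
import sys
for n in("scene","top"):
    f=ctrl.grab_frame(n);P=pts(f);h=cv2.cvtColor(f["img"],cv2.COLOR_BGR2HSV)
    for name,o,yaw in(("orange",(.671,.231),17.3),("black",(.675,-.21),-3)):
        e=np.array([np.cos(np.radians(yaw)),np.sin(np.radians(yaw))]);D=np.array(o)-P[...,:2]
        a=D@e;b=D@[-e[1],e[0]];z=P[...,2]-.13
        g=(f["depth"]>0)&(h[...,1]<60)&(h[...,2]>110)&(abs(b)<.045)&(a>.03)&(a<.2)&(z>.01)&(np.hypot(a,z)<.17)
        k=np.polyfit(a[g],z[g],1);print(n,name,g.sum(),"slope deg",np.degrees(np.arctan(k[0])).round(1),"mean",P[g].mean(0).round(3))
    m=(cv2.inRange(h,(5,150,90),(22,255,255))>0)&(P[...,2]>.17)&(P[...,2]<.33)&(abs(P[...,1]-.19)<.06)
    if m.sum()>5: print(n,"grip",m.sum(),np.median(P[m],0).round(3))
    cv2.imwrite(f"pics/{n}_{sys.argv[1]}.png",f["img"])
s=ctrl.get_state();print(s["clock"],s["tcp_pos"],s["contact_force"],s["finger_gap"])
E
python3 a.py up
```

```text
scene orange 1472 slope deg 45.5 mean [0.603 0.209 0.213]
scene black 1164 slope deg 21.3 mean [ 0.585 -0.21   0.174]
scene grip 97 [0.533 0.191 0.291]
top orange 309 slope deg 46.4 mean [0.612 0.194 0.211]
top black 1259 slope deg 20.2 mean [ 0.578 -0.212  0.179]
top grip 35 [0.524 0.176 0.29 ]
5.4833 [0.53152967 0.18871641 0.26711986] [ 1.3674829   5.20564656 -4.02668863] 0.03167574072992372
```

About 45.5° by the slope fit. Release, rise straight up and back off.

Call:
{"name": "jog_arm", "arguments": {
  "moves": "0 0 0 0;0 0 0 0;0 0 0 0;0 0 0 0;0 0 0 0;0 0 0 0;0 0 0 0;0 0 0 0",
  "gripper": -1
}}

```text
clock: 6.15
tcp_pos: [0.5294, 0.188, 0.2649]
tcp_rot: [0.699, 0.106, -0.699, 0.106]
contact_force: [-0.9, 0.2, -0.4]
finger_gap: 0.0857
```

Call:
{"name": "jog_arm", "arguments": {
  "moves": "-0.01 0 0 0;-0.02 0 0 0;-0.03 0 0 0;-0.03 0 0 0;-0.03 0 0 0;-0.02 0 0.03 0;0 0 0.03 0;0 0 0.03 0;0 0 0 0;0 0 0 0;0 0 0 0;0 0 0 0"
}}

```text
clock: 7.15
tcp_pos: [0.4441, 0.1614, 0.4048]
tcp_rot: [-0.699, -0.106, 0.699, -0.106]
contact_force: [-0.0, -0.6, -1.0]
finger_gap: 0.0852
```

```bash
python3 a.py rel
```

```text
scene orange 1406 slope deg 45.7 mean [0.603 0.209 0.213]
scene black 1069 slope deg 21.3 mean [ 0.585 -0.21   0.173]
scene grip 104 [0.534 0.189 0.291]
top orange 762 slope deg 43.1 mean [0.594 0.204 0.224]
top black 1260 slope deg 20.3 mean [ 0.578 -0.212  0.179]
top grip 141 [0.526 0.183 0.294]
7.25 [0.44409351 0.16144977 0.40447541] [-0.04298472 -0.05695479  0.12122855] 0.08533934026288312
```

Call:
{"name": "jog_arm", "arguments": {
  "moves": "0 0 0 0;0 0 0 0;0 0 0 0;0 0 0 0;0 0 0 0;0 0 0 0;0 0 0 0;0 0 0 0;0 0 0 0;0 0 0 0;0 0 0 0;0 0 0 0"
}}

```text
clock: 8.25
tcp_pos: [0.4435, 0.1613, 0.4049]
tcp_rot: [0.699, 0.106, -0.699, 0.106]
contact_force: [0.5, -0.3, -0.5]
finger_gap: 0.0857
```

Call:
{"name": "jog_arm", "arguments": {
  "moves": "0 0 0 0;0 0 0 0;0 0 0 0;0 0 0 0;0 0 0 0;0 0 0 0;0 0 0 0;0 0 0 0;0 0 0 0;0 0 0 0;0 0 0 0;0 0 0 0"
}}

```text
clock: 9.25
tcp_pos: [0.4435, 0.1613, 0.4049]
tcp_rot: [-0.699, -0.106, 0.699, -0.106]
contact_force: [-0.0, -0.6, -0.5]
finger_gap: 0.0853
```

```bash
python3 a.py end
```

```text
scene orange 1398 slope deg 45.6 mean [0.603 0.209 0.213]
scene black 1063 slope deg 21.2 mean [ 0.586 -0.21   0.173]
scene grip 101 [0.534 0.188 0.291]
top orange 766 slope deg 43.1 mean [0.594 0.204 0.224]
top black 1257 slope deg 20.2 mean [ 0.578 -0.212  0.179]
top grip 140 [0.527 0.182 0.293]
9.35 [0.44349491 0.16131738 0.4049155 ] [ 0.99364243 -0.3669476   0.55802945] 0.08565701642781849
```

View pics/scene_end.png

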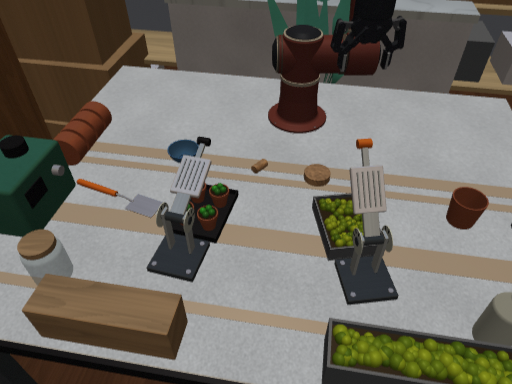

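The orange lamp's arm stands raised, with its grip at (364,143) and the gripper well clear. It held steady for over 2 s. The black lamp, grip at (203,141), has not changed.

```bash
python3 -c "
from plant import ctrl
print(ctrl.job_done())"
```

```text
the job is handed in; nothing more can be done
None
```

The orange-gripped lamp over the moss tray now stands at about 45° above level, and I have handed the job in. I pinched its grip from above, raised it along the hinge arc from about 17°, let go and backed the gripper away.

- **Holding:** the angle and grip position stayed the same within 1 mm and 0.1° for over 2 s with the gripper clear.
- **Angle:** the two cameras disagree slightly, at 45.6° (scene) and 43.1° (top). Both are well within the 10° allowed.
- **Other lamp:** the black-gripped lamp still reads 20–21°, as at the start.
- **Force and time:** the contact force stayed under about 7 N at every reading, and the job took 9.4 s.

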